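Close the autosampler and start the run

ROBOT

A 7-joint arm with a two-finger parallel gripper is mounted at the origin on the work surface. World frame = base frame: x ahead of the robot, y to its left, z up, the work surface at z = 0. Lengths are in m, angles in rad, forces in N, time in s.
With the tool pointing down it reaches from about 0.425 to 0.875 m from the base axis. Payload 4.7 kg.
Tool frame: the origin (TCP) lies midway between the tips of the shut fingers; the grasp point (between the pads) lies 19 mm behind it (manip.hold_point_z is the distance from the TCP to the grasp point, in m); z points along the fingers, x is the direction in which the jaws open and shut, and the axes are right-handed (so a half turn about z gives the same grasp; the last joint's range is limited). The gripper opens to 85 mm and grips with 20 to 120 N. Pads are 22 mm wide; open, the fingers measure 114 mm over their backs; the gripper's body (76 mm by 85 mm) begins 54 mm behind the grasp point. The pads swing forward as they close: fully open they stand 13 mm farther back than shut.
Start: joints at [1.142, 0.321, -0.07, 1.45, 0.023, 1.371, -0.057], TCP at [0.278, -0.587, 0.231] pointing down, gripper open.
Joint ranges: [-2.86, 2.86], [-0.3, 2.09], [-1.38, 1.24], [0.06, 2.45], [-1.56, 4.7], [0.09, 2.05], [-2.69, 2.69]. Speed limits (rad/s): [2.57, 2.57, 3.14, 3.14, 3.14, 3.14, 3.14].

INTERFACE

Orientations are given as a unit quaternion [x, y, z, w].
In Python, from plant import manip gives the robot as it stands. The module is installed in compiled form; this text tells all that it offers.
- The arm moves only by the tool move_arm, never from a script. Its argument "rows" is a list that holds one entry, the list of rows, each a list of 4 numbers: the shift along the tool's x, y, z in mm, then the turn about the tool's z in degrees. A call has 1 to 20 rows; each row shifts and turns the commanded pose from where the row before left it, along the tool's axes as they then stand; what a row does not reach is not made up. A row lasts 1/12 s, in which the tool goes at most 41.7 mm and 7.16 degrees, less where a joint would pass 70% of its speed; a pose out of reach is approached as far as the arm can. A call with a gripper value outside its range is refused whole. "claw" is the opening, from 0 (shut) to 1 (fully open), set as the call begins (left out, the last holds). The fingers move at their own pace and stop on an object; "squeeze" is the grip in N (left out, the last holds). Time passes only in rows, so rows that do not move let the fingers close. It gives the time, the measured TCP pose, the force and the opening at its end, in the units of the state.
- manip.observe(): the state, without advancing time (a new reading comes with each control period).
- manip.capture(name): name is "scene" or "top" or "wrist"; returns a dict with "img" (384x512x3 uint8, red, green, blue), "fovy" (degrees; the focal length in pixels is half the picture's height over the tangent of half this angle, whatever the lens; pixels are square), "cx", "cy" (the principal point, pixels), "k1" (the pictures are not rectified: a ray, as slopes to the right and down, at radius r is drawn at 1 + k1 r^2 times it, then the intrinsics apply), "T" (4x4, takes a point from camera to world coordinates). Camera axes: x right, y up, looking along -z (the intrinsics and any distortion apply to the point x, -y, -z); pixel columns grow to the right and rows downward; lengths in m; the calibration is good to about 2 mm. A picture is of the moment at which its call begins. There is no depth.
- manip.finish_job(): hands the job in, once; it reports no verdict.
Trained networks look in the newest picture that a camera, given by its name, has taken for a name from the list of things; names that differ only in an ending like _2 or _b are one class to them, and where a whole thing is asked for, a point or a joint stands for the part that bears it (a point fixed in the world has none). Each returns a list of dicts, best first, with "conf" (0 to 1); they miss things now and then, are a little off and sometimes report something else, mostly with a low value. They report only what shows in the picture. A call takes as long as a camera call. They do not tell look-alikes from the thing itself.
- manip.trace(camera, name): "pixels" (384x512 bool, what is visible of it) and "location" ([column, row] in pixels, amid what is visible of it).
The state is a dict: "clock": time; "joint_positions": joint angles; "joint_vel": joint speeds; "joint_efforts": joint torques, N m; "eef_pos": TCP position; "tcp_rot": TCP orientation; "ft_force": force on the tool from outside, world axes, zero at the start; "moment": the same for the moment, N m; "opening": finger opening in m.
Only numpy, scipy, OpenCV 4.12 (cv2) and the standard library are available. Lean on these libraries where they do the work, as an engineer would, in place of code of your own. Each camera call takes 0.05 s, during which the arm holds its last target. There are 200 camera calls.

TASK

Get the autosampler ready and start it, using only light pushes of the fingertips: first push the sample drawer gently all the way home, then push the blue cover down until it is fully shut, and last press the green key right down and let go. Grip and lift nothing, do not slam the drawer or the cover, do not press the red key or the green one before the machine is closed, and leave the key pods, vials, bottles and everything else standing where they are.

Things in the scene. Friction and masses are not known exactly. Their poses are not given: they have to be found in the camera images.
- sampler: White benchtop autosampler, fixed to the bench: 240 (x) by 200 (y) mm. Origin at the centre of its underside on the bench; its front (drawer side) looks along its own -x, its z is up. Casing top 90 mm high; the rear block (its x from +50 to +120 mm) is 112 mm high.
- drawer (a joint): The sample drawer's slide: 0 m = fully home, grows as it comes out along the sampler's -x (up to 0.11 m). It starts out; it stays where it is left and takes about 3 N to push.
- drawer_front (a point): Centre of the drawer's grey front panel, on its outer face, about 47 mm above the bench. The panel is 190 mm wide and 62 mm high (from 11 to 73 mm above the bench) and has a blue strip across it; it is pushed along the sampler's +x. Home, this face stands 15 mm proud of the casing. Behind it is a solid metal vial block as high as the panel, with the caps of sunken vials 6 mm proud of it.
- cover (a joint): Hinge of the blue cover on top of the sampler: 0 rad = fully shut (flat on the casing), grows as its front edge rises. It starts ajar, stays at whatever angle it is left and needs about 1 N at its front edge to go down.
- cover_edge (a point): Middle of the cover's front edge, on its upper face. The cover is a plate 125 mm from hinge to edge, 196 mm wide and 8 mm thick, with a black strip 100 mm long near the edge; shut, this point is about 99 mm above the bench and 80 mm in front of the sampler's origin (at its x = -80 mm).
- cover_hinge (a point): Middle of the cover's hinge line (at the cover's underside), on the sampler's x = +45 mm, 90 mm above the bench. The hinge line runs along the sampler's y.
- go_base: Loose white key pod (0.4 kg), a box 60 by 60 by 34 mm high, that carries the green key, standing on the bench; origin at the centre of its underside. It and the red-key pod may stand on either side.
- go_top (a point): Centre of the top of the green round push key (34 mm across), 44 mm above the bench, 10 mm proud of its pod; it is pressed straight down.
- go (a joint): Green key: 0 m = up, 0.006 m = fully pressed; spring, about 4 N when fully down, springs back.
- stop_base: Loose white key pod just like the other, with the red key; origin at the centre of its underside. Not to be used.
- stop_top (a point): Centre of the top of the red round key (34 mm across). Not to be pressed.
- stop (a joint): Red key: 0 m = up, 0.006 m = pressed.
- bottle: Clear bottle with yellow cap, 68 mm across, 170 mm high, loose, left of the sampler; origin at the centre of its underside. Leave alone.
- jar: Amber jar, 64 mm across, 100 mm high, loose, right of the sampler; origin at the centre of its underside. Leave alone.
- vial_left: Small amber vial with white cap, 25 mm across, 44 mm high, loose on the bench to the left (+y) of the open drawer; origin at the centre of its underside. Leave alone.
- vial_right: The same kind of vial to the right (-y) of the open drawer. Leave alone.
- beaker: Open glass cup, 70 mm across, 80 mm high, loose; origin at the centre of its underside. Leave alone.
- driver: Screwdriver lying on the bench, loose. Leave alone.
Not all that is in view belongs to the job. Leave any black, brown or purple look-alike of the go_base alone.

How it is judged:
On the way, in this order (a step that is already met when the one before it is completed fails the run):
1. the drawer is pushed home (within 4 mm) (value of joint drawer below 0.004 m), for 0.2 s.
2. then the cover is shut (within 0.04 rad) (value of joint cover below 0.04 rad and value of joint drawer below 0.004 m), for 0.2 s.
3. then the green key is pressed with the fingers, at least 4 mm down (value of joint go above 0.004 m and contact force between the fingers and go_base above 0.5 N), for 0.05 s.
At the end, for the whole second after the job is handed in: The drawer is home within 4 mm, the cover shut within 0.04 rad, the green key is up again, and both pods and all bystanders stand within 30 mm of where they started and have not fallen over (all of step 2 and value of joint go below 0.002 m and not (distance of any of go_base, stop_base from where it was at the start of the episode above 0.03 m or angle between any of go_base, stop_base's own z axis and vertical above 0.4 rad) and not (distance of any of bottle, jar, vial_left, vial_right, beaker, driver from where it was at the start of the episode above 0.03 m or angle between any of bottle, jar, vial_left, vial_right, beaker's own z axis and vertical above 0.5 rad)); the robot touches nothing.
It fails at once if the fingers squeeze or push the drawer, the cover or a key pod with over 60 N (light pushes only, nothing gripped) (contact force between the fingers and sampler above 60 N or contact force between the fingers and go_base above 60 N or contact force between the fingers and stop_base above 60 N).
It fails at once if the red key is pressed (over 2.5 mm), or the green key is pressed while the drawer or cover is open (value of joint stop above 0.0025 m or (value of joint go above 0.0025 m and (value of joint drawer above 0.01 m or value of joint cover above 0.08 rad))).
It fails at once if a key pod is shoved over 30 mm, tipped or lifted over 12 mm (distance of any of go_base, stop_base from where it was at the start of the episode above 0.03 m or angle between any of go_base, stop_base's own z axis and vertical above 0.4 rad or height (world z) of any of go_base, stop_base above 0.012 m).
It fails at once if a bystander is shoved over 30 mm, knocked over or lifted over 15 mm (distance of any of bottle, jar, vial_left, vial_right, beaker, driver from where it was at the start of the episode above 0.03 m or angle between any of bottle, jar, vial_left, vial_right, beaker's own z axis and vertical above 0.5 rad or height (world z) of any of bottle, jar, vial_left, vial_right, beaker above 0.015 m or height (world z) of driver above 0.03 m).
It fails at once if the drawer is slammed (faster than 0.5 m/s) or the cover is slammed (faster than 5 rad/s) (velocity of joint drawer below -0.5 m/s or velocity of joint cover below -5 rad/s).
It also fails if it takes over 59 s, if anything falls off the work surface, if the arm or the gripper's body presses on something with over 40 N, if the wrist force passes 120 N, or if a joint passes its speed limit or range.

## Working session

There is one attempt and no reset: what is moved stays moved. The work goes in short steps, Python scripts to look and compute and a tool call to move; the robot and the scene stay as the last step left them, time stands still between calls to the robot, and variables do not carry over. Pictures are saved under pics/ and viewed, about 8 in all and at most 12, crops included, and the job is handed in when it is done.

Besides the shell and the picture viewer there is one more tool, called as name([rows], argument=value, ...), one row to a line, values as JSON. move_arm: Moves the arm, as the interface text tells. Its arguments: {"type":"object","properties":{"rows":{"type":"array"},"claw":{"type":"number"},"squeeze":{"type":"number"}},"required":["rows"]}

```bash
mkdir -p pics
cat > h.py <<'E'
import numpy as np, cv2
from plant import manip
def K(c):
    f=192/np.tan(np.radians(c["fovy"])/2); return f
def ray(c,uv):
    f=K(c); d=np.array([(uv[0]-c["cx"])/f,(uv[1]-c["cy"])/f]); s=d.copy()
    for _ in range(20): s=d/(1+c["k1"]*(s@s))
    T=np.array(c["T"]); return T[:3,3], T[:3,:3]@np.array([s[0],-s[1],-1])
def at_z(c,uv,z):
    o,r=ray(c,uv); return o+r*(z-o[2])/r[2]
def proj(c,p):
    T=np.array(c["T"]); q=T[:3,:3].T@(np.array(p)-T[:3,3]); s=np.array([q[0],-q[1]])/-q[2]
    s=s*(1+c["k1"]*(s@s)); return s*K(c)+[c["cx"],c["cy"]]
def save(c,n): cv2.imwrite("pics/"+n,c["img"][:,:,::-1])
E
python3 - <<'E'
from h import *
Z=dict(go_top=.044,stop_top=.044,drawer_front=.047,sampler=.09,cover_edge=.11,bottle=.17,jar=.1,vial_left=.044,vial_right=.044,beaker=.08,driver=.01,go_base=.034,stop_base=.034)
ims=[]
for n in("scene","top"):
    c=manip.capture(n); save(c,n+"0.png"); ims.append(c["img"])
    print(n,np.round(c["T"],3).tolist(),c["fovy"])
    for k,z in Z.items():
        for d in manip.trace(n,k)[:2]:
            print(k,round(d["conf"],2),np.round(d["location"]),np.round(at_z(c,d["location"],z),3))
s=manip.observe();print(s["clock"],s["eef_pos"],s["tcp_rot"],s["opening"])
E
```

```text
scene [[-0.827, -0.449, 0.338, 1.041], [0.562, -0.652, 0.508, 0.72], [-0.008, 0.61, 0.792, 1.161], [0.0, 0.0, 0.0, 1.0]] 44.176450049110954
go_top 0.73 [210. 197.] [ 0.68  -0.051  0.044]
go_top 0.64 [215. 100.] [ 0.443 -0.407  0.044]
stop_top 0.61 [355. 256.] [0.459 0.342 0.044]
drawer_front 0.64 [321. 330.] [0.668 0.453 0.047]
drawer_front 0.59 [256. 183.] [ 0.539 -0.015  0.047]
sampler 0.73 [210. 199.] [ 0.697 -0.015  0.09 ]
cover_edge 0.88 [200. 187.] [ 0.704 -0.053  0.11 ]
cover_edge 0.64 [350. 257.] [0.505 0.36  0.11 ]
bottle 0.89 [250. 249.] [0.722 0.225 0.17 ]
jar 0.95 [176. 150.] [ 0.69  -0.226  0.1  ]
vial_left 0.32 [322. 330.] [0.665 0.455 0.044]
vial_right 0.69 [250. 249.] [0.682 0.162 0.044]
vial_right 0.53 [229. 155.] [ 0.541 -0.162  0.044]
driver 0.87 [325. 329.] [0.644 0.449 0.01 ]
driver 0.62 [256. 182.] [ 0.52  -0.044  0.01 ]
go_base 0.88 [233. 121.] [ 0.444 -0.293  0.034]
go_base 0.78 [253. 143.] [ 0.445 -0.166  0.034]
stop_base 0.56 [352. 259.] [0.465 0.342 0.034]
top [[0.023, 0.997, -0.07, 0.493], [-1.0, 0.023, 0.004, 0.02], [0.006, 0.07, 0.998, 1.212], [0.0, 0.0,
[... 309 characters left out ...]
-0.032  0.09 ]
cover_edge 0.95 [273. 138.] [ 0.702 -0.042  0.11 ]
cover_edge 0.27 [390. 161.] [ 0.644 -0.381  0.11 ]
bottle 0.84 [201. 145.] [0.667 0.156 0.17 ]
jar 0.57 [348. 152.] [ 0.668 -0.261  0.1  ]
vial_left 0.53 [226. 193.] [0.544 0.091 0.044]
beaker 0.79 [390. 162.] [ 0.644 -0.392  0.08 ]
beaker 0.46 [142. 220.] [0.455 0.332 0.08 ]
driver 0.9 [117. 154.] [0.657 0.442 0.01 ]
driver 0.63 [148. 218.] [0.462 0.335 0.01 ]
go_base 0.93 [388. 226.] [ 0.453 -0.402  0.034]
go_base 0.86 [314. 227.] [ 0.445 -0.175  0.034]
stop_base 0.55 [146. 221.] [0.451 0.334 0.034]
1.4 [ 0.27847501 -0.58733971  0.23132882] [ 8.45123830e-01 -5.34570586e-01  4.94737935e-06  2.74652838e-05] 0.08552617540383954
```

Run:
```python
import cv2
a=cv2.imread("pics/top0.png")[90:300,90:430]; cv2.imwrite("pics/a.png",cv2.resize(a,None,fx=2.3,fy=2.3,interpolation=cv2.INTER_CUBIC))
a=cv2.imread("pics/scene0.png")[60:360,120:430]; cv2.imwrite("pics/b.png",cv2.resize(a,None,fx=2,fy=2,interpolation=cv2.INTER_CUBIC))
```

```text
(no output)
```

View pics/a.png

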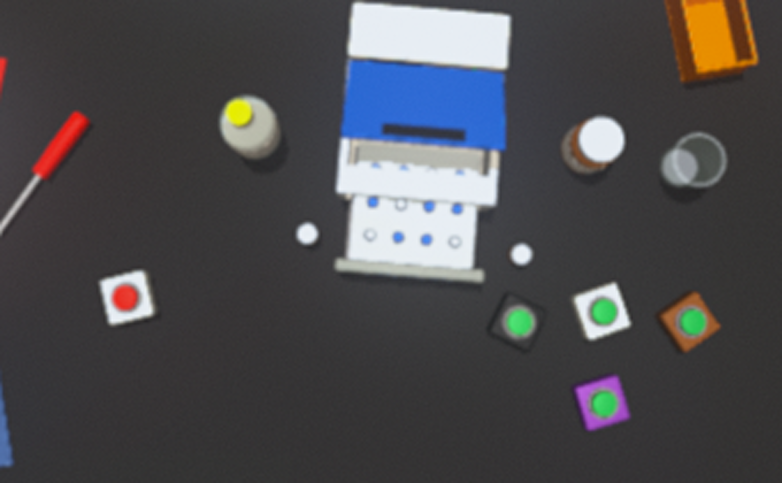

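View pics/b.png

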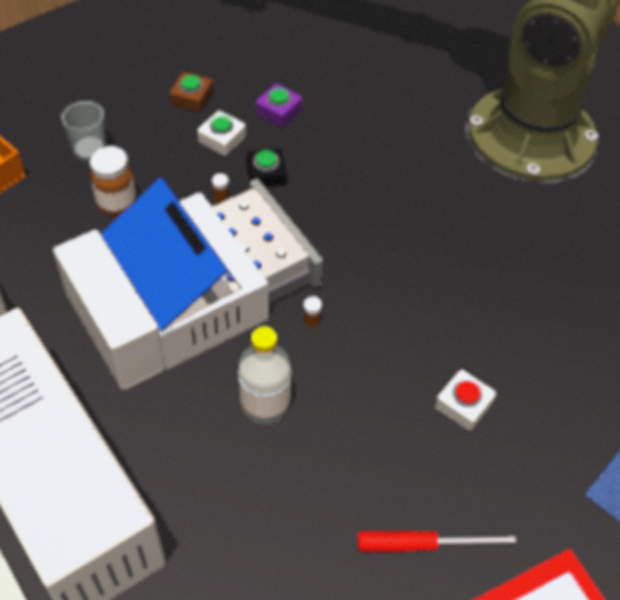

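Views 1 and 2: the top view shows the white pod with the green key at about px (352,225), with brown, purple and black look-alikes around it. The red pod is on the left at (144,220). The drawer is out, with its front panel running from (236,205) to (300,210), and the cover is ajar. Next I compute the geometry.

Run:
```python
from h import *
t=manip.capture("top"); s=manip.capture("scene")
T=lambda x,y:(90+x/2.3,90+y/2.3); S=lambda x,y:(120+x/2,60+y/2)
P=lambda n,x,y,z:print(n,np.round(at_z(t,T(x,y),z),4))
P("go",603,311,.044);P("red",125,297,.044);P("black",519,321,.044)
for x,y in((355,3),(510,15),(508,68),(347,55)):P("rear",x,y,.112)
for x,y in((338,193),(495,206)):P("casefront",x,y,.09)
for x,y in((337,259),(483,270)):P("panel top inner",x,y,.073)
for x,y in((337,270),(483,281)):P("panel top outer",x,y,.073)
P("vl",307,233,.044);P("vr",521,254,.044)
def tri(a,b):
    o1,r1=ray(t,a);o2,r2=ray(s,b);A=np.c_[r1,-r2];k=np.linalg.lstsq(A,o2-o1,rcond=None)[0]
    p,q=o1+k[0]*r1,o2+k[1]*r2;print("tri",np.round((p+q)/2,4),np.linalg.norm(p-q).round(4))
tri(T(342,134),S(227,268));tri(T(505,149),S(160,180))
print("go scene",at_z(s,S(221,125),.044))
```

```text
go [ 0.454  -0.2893  0.044 ]
red [0.4581 0.3366 0.044 ]
black [ 0.4389 -0.1788  0.044 ]
rear [0.8355 0.0437 0.112 ]
rear [ 0.8252 -0.1521  0.112 ]
rear [ 0.757 -0.15   0.112]
rear [0.7684 0.0521 0.112 ]
casefront [0.5967 0.0597 0.09  ]
casefront [ 0.5848 -0.1387  0.09  ]
panel top inner [0.5139 0.0594 0.073 ]
panel top inner [ 0.504  -0.1269  0.073 ]
panel top outer [0.4999 0.0591 0.073 ]
panel top outer [ 0.49   -0.1271  0.073 ]
vl [0.5475 0.1005 0.044 ]
vr [ 0.5263 -0.1803  0.044 ]
tri [0.66   0.0548 0.1598] 0.0018
tri [ 0.6488 -0.1414  0.1501] 0.0001
go scene [ 0.45932944 -0.28210378  0.044     ]
```

move_arm([
  [[0,0,0,7.1],[0,0,0,7.1],[0,0,0,7.1],[0,0,0,7.1],[0,0,0,0],[0,0,0,0]],
], claw=0, squeeze=20)

```text
clock: 2.0
eef_pos: [0.2786, -0.5873, 0.2313]
tcp_rot: [-0.689, 0.724, -0.0, -0.0]
ft_force: [-0.0, -0.3, -0.6]
opening: 0.0123
```

```bash
cat >> h.py <<'E'
from scipy.spatial.transform import Rotation as R
def go(p):
    s=manip.observe(); M=R.from_quat(s["tcp_rot"]).as_matrix(); e=s["eef_pos"]
    print("t",s["clock"],"at",np.round(e,4),"tool x",np.round(M[:,0],3),"F",np.round(s["ft_force"],1),"shift mm",np.round(1000*M.T@(np.array(p)-e),1))
def samp(x,y,z,o=(.711,-.0468)): return (o[0]+.9983*x+.0585*y,o[1]-.0585*x+.9983*y,z)
E
python3 -c "
from h import *
print(samp(-.265,0,.2));go(samp(-.265,0,.2))"
```

```text
(0.4464505, -0.0312975, 0.2)
t 2.0 at [ 0.2786 -0.5873  0.2313] tool x [-0.049 -0.999  0.   ] F [-0.  -0.3 -0.6] shift mm [-563.6 -140.3   31.2]
```

move_arm([
  [[-30,-12,0,0],[-30,-12,0,0],[-30,-12,0,0],[-30,-12,0,0],[-30,-12,0,0],[-30,-12,0,0],[-30,-12,0,0],[-30,-12,0,0],[-30,-12,0,0],[-30,-12,0,0],[-30,-10,0,0],[-30,-10,0,0],[-30,0,0,0],[-30,0,0,0],[-30,0,0,0],[-30,0,0,0],[-30,0,0,0],[-30,0,0,0],[-23,0,0,0],[0,0,0,0]],
])

```text
clock: 3.67
eef_pos: [0.4483, -0.0268, 0.2318]
tcp_rot: [-0.692, 0.722, -0.0, 0.001]
ft_force: [0.4, 0.2, -0.4]
opening: 0.0002
```

Run:
```python
from h import *
c=manip.capture("wrist");save(c,"w1.png")
go(samp(-.265,0,.04))
for k in("go_top","drawer_front"):
  for d in manip.trace("wrist",k)[:3]: print(k,d["conf"],d["location"],at_z(c,d["location"],.05))
t=manip.capture("top");save(t,"t1.png")
```

```text
t 3.7167 at [ 0.4482 -0.0299  0.2317] tool x [-0.044 -0.999  0.001] F [ 0.2 -0.9  0.1] shift mm [  1.3   1.9 191.7]
go_top 0.87 [462.1, 248.9] [ 0.34051765 -0.28639878  0.05      ]
go_top 0.84 [477.9, 159.4] [ 0.45803643 -0.28579158  0.05      ]
go_top 0.79 [383.2, 174.7] [ 0.44367411 -0.1727444   0.05      ]
drawer_front 0.63 [267.3, 86.2] [ 0.54686494 -0.03910128  0.05      ]
```

View pics/w1.png

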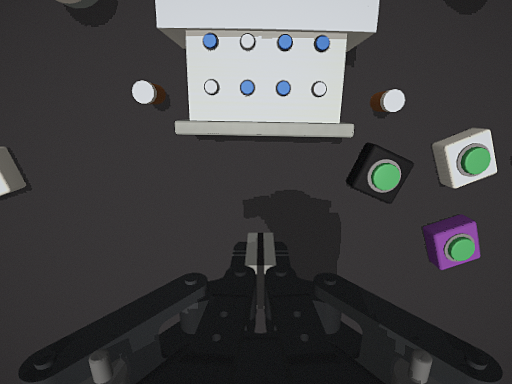

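View 3: the fingers are shut and centred on the panel at column ~262. Panel top edges are at rows 122 and 136, and the white green-key pod is at (475,159). Lowering in front of the panel now.

move_arm([
  [[0,2,32,0],[0,0,32,0],[0,0,32,0],[0,0,32,0],[0,0,32,0],[0,0,28,0],[0,0,0,0],[0,0,0,0]],
])

```text
clock: 4.53
eef_pos: [0.4448, -0.0333, 0.0424]
tcp_rot: [-0.688, 0.726, 0.002, -0.001]
ft_force: [0.6, -0.3, 1.1]
opening: -0.0002
```

Run:
```python
from h import *
go(samp(-.135,0,.044))
```

```text
t 4.5333 at [ 0.4448 -0.0333  0.0424] tool x [-0.054 -0.999 -0.001] F [ 0.6 -0.3  1.1] shift mm [  -1.5 -131.5   -2. ]
```

move_arm([
  [[0,-10,0,0],[0,-10,0,0],[0,-10,0,0],[0,-10,0,0],[0,-10,0,0],[0,-10,0,0],[0,-10,0,0],[0,-10,0,0],[0,-10,0,0],[0,-10,0,0],[0,-6,0,0],[0,0,0,0]],
])

```text
clock: 5.53
eef_pos: [0.5541, -0.0378, 0.0434]
tcp_rot: [-0.688, 0.726, -0.001, 0.001]
ft_force: [1.5, -0.2, -0.9]
opening: 0.0002
```

move_arm([
  [[0,-2,0,0],[0,-2,0,0],[0,0,0,0]],
])

```text
clock: 5.78
eef_pos: [0.5559, -0.0378, 0.0433]
tcp_rot: [-0.688, 0.725, 0.0, 0.0]
ft_force: [-0.4, 1.8, -0.3]
opening: -0.0001
```

move_arm([
  [[0,-2,0,0],[0,-1,0,0],[0,0,0,0]],
])

```text
clock: 6.03
eef_pos: [0.5587, -0.038, 0.0432]
tcp_rot: [-0.688, 0.725, 0.0, 0.0]
ft_force: [-2.0, 0.9, 0.1]
opening: 0.0001
```

move_arm([
  [[0,-2,0,0],[0,-1,0,0],[0,0,0,0]],
])

```text
clock: 6.28
eef_pos: [0.562, -0.0384, 0.0432]
tcp_rot: [-0.688, 0.725, 0.0, 0.0]
ft_force: [-1.4, 2.3, -0.5]
opening: -0.0004
```

move_arm([
  [[0,-2,0,0],[0,-1,0,0],[0,0,0,0]],
])

```text
clock: 6.53
eef_pos: [0.5651, -0.0387, 0.0432]
tcp_rot: [-0.688, 0.726, -0.0, 0.0]
ft_force: [-1.8, 1.5, -0.6]
opening: 0.0001
```

Run:
```python
from h import *
c=manip.capture("top");save(c,"t2.png");s=manip.capture("scene");save(s,"s2.png")
a=cv2.resize(c["img"][100:240,200:330,::-1],None,fx=3,fy=3);b=cv2.resize(s["img"][110:250,140:280,::-1],None,fx=2.9,fy=3)
cv2.imwrite("pics/c.png",np.hstack([a,b])[:, :800]);go(samp(-.135,0,.044))
```

```text
t 6.6333 at [ 0.5651 -0.0389  0.0433] tool x [-0.053 -0.999  0.   ] F [-1.8  1.4 -0.6] shift mm [ -0.6 -11.1  -0.7]
```

View pics/c.png

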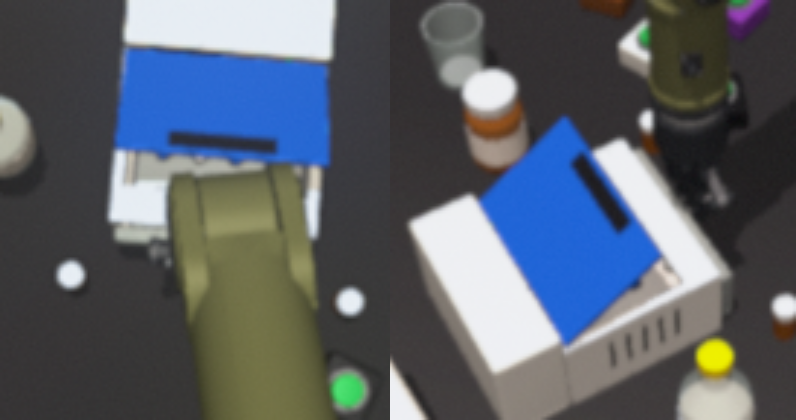

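View 4: the drawer is nearly home, with its panel close to the casing. There is no hard-stop force yet, so I keep pushing in small steps.

move_arm([
  [[0,-1.5,0,0],[0,-1.5,0,0],[0,0,0,0]],
])

```text
clock: 6.88
eef_pos: [0.5678, -0.0391, 0.0433]
tcp_rot: [-0.688, 0.726, 0.0, -0.0]
ft_force: [-3.2, 0.8, 1.1]
opening: 0.0003
```

move_arm([
  [[0,-1,0,0],[0,-1,0,0],[0,0,0,0]],
])

```text
clock: 7.13
eef_pos: [0.5677, -0.0392, 0.0433]
tcp_rot: [-0.688, 0.726, 0.001, -0.002]
ft_force: [-9.1, -0.0, 6.3]
opening: 0.0003
```

move_arm([
  [[0,-1,0,0],[0,-1,0,0],[0,0,0,0]],
])

```text
clock: 7.38
eef_pos: [0.5677, -0.0392, 0.0429]
tcp_rot: [-0.688, 0.726, 0.003, -0.004]
ft_force: [-15.1, 0.2, 10.2]
opening: 0.0002
```

move_arm([
  [[0,0,0,0],[0,0,0,0],[0,5,0,0],[0,15,0,0],[0,25,0,0],[0,20,0,0],[0,0,-30,0],[0,0,-40,0],[0,0,-40,0],[0,0,-40,0],[0,0,-30,0],[0,0,0,0],[0,0,0,0]],
])

```text
clock: 8.47
eef_pos: [0.5093, -0.0361, 0.226]
tcp_rot: [-0.688, 0.726, -0.003, 0.002]
ft_force: [0.4, 0.2, -0.7]
opening: -0.0002
```

Run:
```python
from h import *
c=manip.capture("wrist");save(c,"w2.png")
go(samp(-.05,0,.2))
```

```text
t 8.5167 at [ 0.5078 -0.0361  0.2239] tool x [-0.053 -0.999  0.001] F [-0.3 -0.1 -0.3] shift mm [  -0.4 -153.4   24.4]
```

View pics/w2.png

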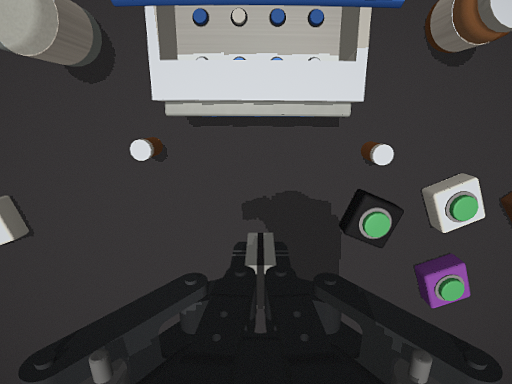

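View 5: the drawer panel sits just in front of the casing, with its outer edge at row ~115 and the casing edge at ~101. I check those rows against the home position, then move above the cover.

Run:
```python
from h import *
c=manip.capture("wrist")
for p in((-.12,0,.09),(-.135,0,.073),(-.135,0,.011),(-.14,0,.073)): print(p,proj(c,samp(*p)).round(1))
```

```text
(-0.12, 0, 0.09) [258.5  99.9]
(-0.135, 0, 0.073) [258.5 116.1]
(-0.135, 0, 0.011) [258.8 115.3]
(-0.14, 0, 0.073) [258.5 121.3]
```

move_arm([
  [[0,-25,0,0],[0,-35,0,0],[0,-35,0,0],[0,-35,0,0],[0,-23,0,0],[0,0,0,0],[0,0,0,0]],
])

```text
clock: 9.15
eef_pos: [0.6594, -0.0434, 0.2199]
tcp_rot: [-0.688, 0.725, 0.002, -0.001]
ft_force: [0.8, 0.7, 0.6]
opening: 0.0001
```

move_arm([
  [[0,-12,0,0],[0,0,20,0],[0,0,20,0],[0,0,15,0],[0,0,6,0],[0,0,6,0],[0,0,6,0],[0,0,6,0],[0,0,6,0],[0,0,6,0],[0,0,6,0],[0,0,6,0],[0,0,6,0],[0,0,0,0]],
])

```text
clock: 10.32
eef_pos: [0.6709, -0.0444, 0.1125]
tcp_rot: [-0.688, 0.726, 0.001, -0.001]
ft_force: [-0.0, -0.6, -0.3]
opening: 0.0002
```

move_arm([
  [[0,0,2,0],[0,0,2,0],[0,0,0,0]],
])

```text
clock: 10.57
eef_pos: [0.6717, -0.0443, 0.1101]
tcp_rot: [-0.688, 0.726, 0.0, -0.0]
ft_force: [-0.1, 0.7, 0.9]
opening: -0.0003
```

move_arm([
  [[0,0,1.5,0],[0,0,1.5,0],[0,0,0,0]],
])

```text
clock: 10.82
eef_pos: [0.6717, -0.0444, 0.1071]
tcp_rot: [-0.688, 0.726, -0.0, -0.0]
ft_force: [-0.4, 0.6, 0.0]
opening: -0.0001
```

move_arm([
  [[0,0,2,0],[0,0,2,0],[0,0,0,0]],
])

```text
clock: 11.07
eef_pos: [0.6715, -0.0443, 0.1027]
tcp_rot: [-0.688, 0.726, 0.0, -0.0]
ft_force: [0.2, -0.4, 0.4]
opening: -0.0006
```

move_arm([
  [[0,0,1.5,0],[0,0,1.5,0],[0,0,0,0]],
])

```text
clock: 11.32
eef_pos: [0.6716, -0.0444, 0.0999]
tcp_rot: [-0.688, 0.726, 0.0, -0.0]
ft_force: [-0.7, 0.3, -0.6]
opening: -0.0001
```

move_arm([
  [[0,0,1,0],[0,0,1,0],[0,0,0,0]],
])

```text
clock: 11.57
eef_pos: [0.6718, -0.0444, 0.0987]
tcp_rot: [-0.688, 0.726, -0.0, 0.0]
ft_force: [-0.4, 0.7, 2.2]
opening: 0.0002
```

move_arm([
  [[0,0,1,0],[0,0,1,0],[0,0,0,0]],
])

```text
clock: 11.82
eef_pos: [0.6719, -0.0444, 0.0985]
tcp_rot: [-0.688, 0.726, -0.0, -0.0]
ft_force: [-4.0, -0.2, 11.9]
opening: -0.0
```

The cover met its stop at z = 0.0985 m with 12 N. I hold it a moment, then lift.

move_arm([
  [[0,0,0.5,0],[0,0,0,0],[0,0,0,0],[0,0,-5,0],[0,0,-20,0],[0,0,-35,0],[0,0,-40,0],[0,10,0,0],[0,30,0,0],[0,30,0,0],[0,0,0,0],[0,0,0,0]],
])

```text
clock: 12.82
eef_pos: [0.6007, -0.0408, 0.1958]
tcp_rot: [-0.688, 0.726, -0.0, -0.0]
ft_force: [0.6, 0.1, 0.8]
opening: -0.0
```

Run:
```python
from h import *
c=manip.capture("wrist");save(c,"w3.png")
for p in((-.08,0,.099),(-.12,0,.09),(-.135,0,.073)): print(p,proj(c,samp(*p)).round(1))
go((.456,-.288,.12))
```

```text
(-0.08, 0, 0.099) [258.9 162.8]
(-0.12, 0, 0.09) [258.7 203.8]
(-0.135, 0, 0.073) [258.7 212.6]
t 12.8667 at [ 0.602  -0.041   0.1961] tool x [-0.053 -0.999  0.001] F [ 0.6 -0.5  1. ] shift mm [254.4 132.8  76.1]
```

View pics/w3.png

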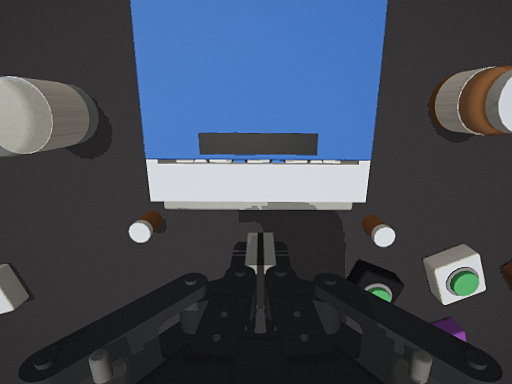

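View 6: the cover lies flat, with its edge at row ~159 and corners at columns ~146 and ~371. I compare the corners with predictions for several angles.

Run:
```python
from h import *
c=manip.capture("wrist")
for a in(0,.04,.1,.15):
  u=np.array([-np.cos(a),np.sin(a)]);n=np.array([np.sin(a),np.cos(a)])
  for h in(0,.008):
    q=np.array([.045,.09])+.125*u+h*n
    print(a,h,[proj(c,samp(q[0],y,q[1])).round(1).tolist() for y in(.098,-.098)])
im=c["img"].astype(int)
for col in(180,260,340): print(col,[(r,im[r,col].tolist()) for r in range(154,170,1)])
```

```text
0 0 [[149.2, 162.1], [368.5, 163.3]]
0 0.008 [[145.7, 163.7], [371.9, 165.0]]
0.04 0 [[147.0, 163.0], [370.6, 164.2]]
0.04 0.008 [[143.4, 164.3], [374.1, 165.6]]
0.1 0 [[143.6, 164.0], [373.9, 165.2]]
0.1 0.008 [[139.7, 164.8], [377.8, 166.1]]
0.15 0 [[140.5, 164.4], [376.9, 165.7]]
0.15 0.008 [[136.4, 164.8], [381.0, 166.1]]
180 [(154, [75, 125, 199]), (155, [75, 125, 199]), (156, [77, 126, 200]), (157, [76, 125, 200]), (158, [75, 125, 200]), (159, [67, 119, 196]), (160, [68, 96, 163]), (161, [170, 166, 150]), (162, [232, 236, 226]), (163, [215, 219, 211]), (164, [120, 117, 111]), (165, [186, 188, 191]), (166, [219, 224, 229]), (167, [214, 218, 223]), (168, [213, 217, 221]), (169, [212, 217, 221])]
260 [(154, [65, 62, 58]), (155, [62, 63, 70]), (156, [60, 93, 154]), (157, [76, 130, 210]), (158, [76, 127, 203]), (159, [70, 121, 199]), (160, [45, 87, 159]), (161, [157, 161, 163]), (162, [232, 235, 228]), (163, [210, 214, 210]), (164, [128, 124, 114]), (165, [161, 162, 164]), (166, [222, 227, 232]), (167, [215, 219, 224]), (168, [213, 217, 222]), (169, [213, 217, 221])]
340 [(154, [71, 122, 197]), (155, [71, 121, 197]), (156, [72, 122, 197]), (157, [73, 123, 198]), (158, [71, 122, 197]), (159, [72, 123, 199]), (160, [62, 115, 192]), (161, [50, 85, 158]), (162, [106, 100, 84]), (163, [153, 153, 143]), (164, [121, 118, 110]), (165, [132, 128, 123]), (166, [189, 192, 194]), (167, [219, 224, 229]), (168, [214, 218, 223]), (169, [213, 217, 221])]
```

The width matches angle 0, so the cover is shut. Moving over the green key.

move_arm([
  [[28,15,0,0],[28,15,0,0],[28,15,0,0],[28,15,0,0],[28,15,0,0],[28,15,0,0],[28,15,0,0],[28,15,0,0],[30,13,0,0],[0,0,0,0],[0,0,0,0]],
])

```text
clock: 13.83
eef_pos: [0.4553, -0.2901, 0.1957]
tcp_rot: [-0.686, 0.727, -0.0, 0.0]
ft_force: [-0.5, 0.4, -0.3]
opening: -0.0001
```

Run:
```python
from h import *
c=manip.capture("wrist");save(c,"w4.png");go((.456,-.288,.06))
for d in manip.trace("wrist","go_top")[:4]: print(round(d["conf"],2),d["location"],at_z(c,d["location"],.044).round(4))
```

```text
t 13.8833 at [ 0.4563 -0.2881  0.1958] tool x [-0.054 -0.999 -0.001] F [0.2 1.8 0.1] shift mm [1.000e-01 4.000e-01 1.358e+02]
0.66 [162.3, 199.6] [ 0.4414 -0.1824  0.044 ]
0.57 [367.9, 183.4] [ 0.4468 -0.407   0.044 ]
0.56 [260.8, 180.9] [ 0.4562 -0.2916  0.044 ]
```

View pics/w4.png

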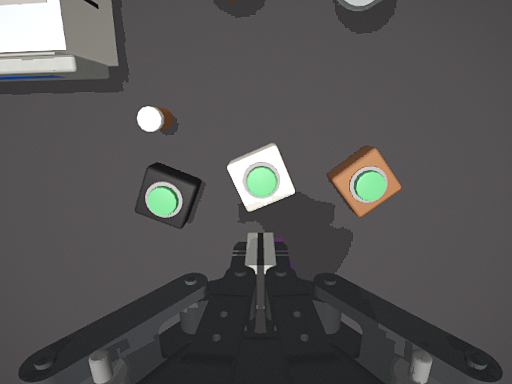

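View 7: the white pod's green key is at (262,181), or (0.456,-0.291) on the bench, right below the fingertips with 2–3 mm to correct. Descending.

move_arm([
  [[2,0,30,0],[0,0,35,0],[0,0,35,0],[0,0,30,0],[0,0,12,0],[0,0,0,0],[0,0,0,0]],
])

```text
clock: 14.52
eef_pos: [0.4566, -0.2886, 0.0544]
tcp_rot: [-0.689, 0.725, -0.0, 0.0]
ft_force: [0.0, 0.2, -0.4]
opening: -0.0
```

move_arm([
  [[0,0,3,0],[0,0,3,0],[0,0,2,0],[0,0,2,0],[0,0,1,0],[0,0,0,0],[0,0,0,0]],
])

```text
clock: 15.1
eef_pos: [0.4559, -0.2896, 0.0433]
tcp_rot: [-0.688, 0.726, -0.001, 0.0]
ft_force: [-0.5, 0.1, 1.3]
opening: 0.0001
```

move_arm([
  [[0,0,1.5,0],[0,0,1.5,0],[0,0,0,0]],
])

```text
clock: 15.35
eef_pos: [0.4559, -0.2896, 0.04]
tcp_rot: [-0.688, 0.726, -0.001, 0.0]
ft_force: [0.2, -1.1, 3.0]
opening: 0.0
```

move_arm([
  [[0,0,1,0],[0,0,1,0],[0,0,0,0]],
])

```text
clock: 15.6
eef_pos: [0.4559, -0.2896, 0.0381]
tcp_rot: [-0.688, 0.726, -0.001, 0.0]
ft_force: [1.2, -0.4, 4.2]
opening: -0.0002
```

move_arm([
  [[0,0,1,0],[0,0,1,0],[0,0,0,0]],
])

```text
clock: 15.85
eef_pos: [0.456, -0.2897, 0.0379]
tcp_rot: [-0.688, 0.726, -0.001, -0.0]
ft_force: [-3.8, 1.4, 16.2]
opening: 0.0002
```

The key is bottomed at z = 0.038 m. I release it and retreat.

move_arm([
  [[0,0,0,0],[0,0,-3,0],[0,0,-10,0],[0,0,-25,0],[0,0,-35,0],[0,0,-35,0],[0,0,-35,0],[0,0,0,0],[0,0,0,0],[0,0,0,0]],
])

```text
clock: 16.68
eef_pos: [0.4547, -0.2888, 0.178]
tcp_rot: [-0.688, 0.726, 0.001, -0.0]
ft_force: [-0.4, 0.8, -1.4]
opening: 0.0002
```

Run:
```python
from h import *
c=manip.capture("wrist");a=c["img"];s=manip.capture("scene")["img"]
cv2.imwrite("pics/f.png",np.hstack([cv2.resize(a,(400,300)),cv2.resize(s[60:310,120:430],(400,300))])[:,:,::-1]);go((.456,-.2916,.06))
for d in manip.trace("wrist","go_top")[:4]: print(round(d["conf"],2),d["location"],at_z(c,d["location"],.044).round(4))
```

```text
t 16.7833 at [ 0.4542 -0.2885  0.1769] tool x [-0.053 -0.999 -0.002] F [-0.9 -0.7  0.9] shift mm [  3.3  -2.3 116.9]
0.84 [263.4, 183.4] [ 0.4569 -0.2927  0.044 ]
0.61 [377.0, 186.6] [ 0.4476 -0.4082  0.044 ]
0.56 [155.3, 206.1] [ 0.4385 -0.1792  0.044 ]
```

View pics/f.png

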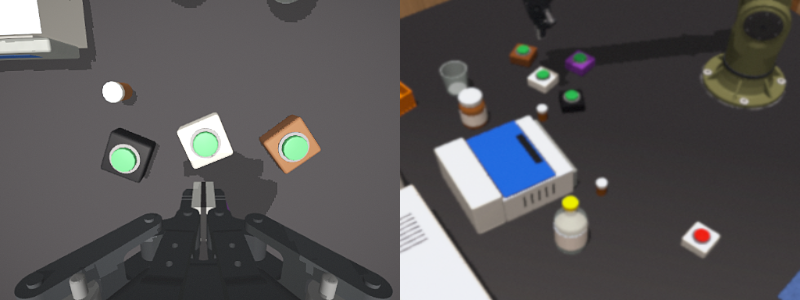

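View 8: the drawer is home, the cover is flat, the green key is up again and the pod has not moved. The vials, bottle, jar, beaker and red pod are all standing, and the robot is clear of everything.

```bash
python3 -c "
from plant import manip
print(manip.finish_job())"
```

```text
the job is handed in; nothing more can be done
None
```

The autosampler is closed and started, and the job is handed in. No verdict was reported, so success rests on my own checks:

- **Drawer:** I pushed it with shut fingers until it met its stop at 15 N. The wrist picture put its front edge at row 115, against 116 predicted for fully home.
- **Cover:** I pressed it down to its stop, with the fingertips at z = 98.5 mm and 12 N. Its width in the wrist picture matched the fully shut prediction. Its edge row was about 4 pixels off, similar to the offset at the drawer panel, so I put it down to calibration.
- **Green key:** I pressed the one on the white pod about 6 mm down, about 4 N near the bottom and 16 N on its stop, then let go. The last wrist picture shows it up again, with the pod within about 1 mm of where it was before the press.
- **Everything else:** In the final pictures the red key's pod, both vials, bottle, jar and beaker stand where they were, and the robot touches nothing. The screwdriver was outside those pictures, but the arm never went near it.

No check failed. The run took about 17 s of the 59 s allowed.

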